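Put the stone blanks away in the mosaic caddy

ROBOT

A 6-joint arm with a two-finger parallel gripper is mounted at the origin on the work surface. World frame = base frame: x ahead of the robot, y to its left, z up, the work surface at z = 0. Lengths are in m, angles in rad, forces in N, time in s.
With the tool pointing down it reaches from about 0.375 to 0.975 m from the base axis. Payload 3.8 kg.
Tool frame: the origin (TCP) lies at the very end of the fingers, on their centre line; the grasp point (between the pads) lies 19 mm behind it; z points along the fingers, y is the direction in which the jaws open and shut (so a half turn about z gives the same grasp; the last joint's range is limited). The gripper opens to 85 mm and grips with 20 to 120 N. Pads are 22 mm wide; open, the fingers measure 114 mm over their backs; the gripper's body (76 mm by 85 mm) begins 54 mm behind the grasp point. The pads swing forward as they close: fully open they stand 13 mm farther back than shut.
Start: joints at [-1.374, 0.264, 1.604, -0, 1.274, -0.037], TCP at [0.156, -0.657, 0.207] pointing down, gripper open.
Joint ranges: [-2.63, 2.63], [-0.94, 2.18], [0.31, 2.57], [-1.31, 4.45], [0, 2.66], [-2.55, 2.55]. Speed limits (rad/s): [2.57, 2.57, 3.14, 3.14, 3.14, 3.14].

INTERFACE

Orientations are given as a unit quaternion [x, y, z, w].
In Python, from rig import observe, camera, finish_job gives the robot as it stands.
- The arm moves only by the shell command python3 -m handwheel 'ROWS' [OPENING] [FORCE]. ROWS is JSON, a list that holds one entry, the list of rows, each a list of 6 numbers: the shift along the tool's x, y, z in m, then the turn, a rotation vector about the tool's x, y, z in rad. A call has 1 to 10 rows; each row is the pose to reach, as a shift and turn from the pose commanded when the call began, along the tool's axes at that moment; what a row does not reach only later rows make up. A row lasts 1/8 s, in which the tool goes at most 62.5 mm and 10.7 degrees, less where a joint would pass 70% of its speed; a pose out of reach is approached as far as the arm can. A call with a gripper value outside its range is refused whole. OPENING is the opening, from -1 (shut) to 1 (fully open), so that 0 is half open, set as the call begins (- or left out, the last holds). The fingers move at their own pace and stop on an object; FORCE is the grip in N (left out, the last holds). Time passes only in rows, so rows that repeat a pose let the fingers close. It gives the time, the measured TCP pose, the force and the opening at its end, in the units of the state.
- observe(): the state, without advancing time (a new reading comes with each control period).
- camera(name): name is "side" or "top"; returns a dict with "color" (480x640x3 uint8, blue, green, red), "fx", "fy", "cx", "cy" (pixels), "T" (4x4, takes a point from camera to world coordinates). Camera axes: x right, y down, z forward; pixel columns grow to the right and rows downward; lengths in m; the calibration is good to about 2 mm. A picture is of the moment at which its call begins. There is no depth.
- finish_job(): hands the job in, once; it reports no verdict.
The state is a dict: "t": time; "q": joint angles; "qvel": joint speeds; "effort": joint torques, N m; "ee_pos": TCP position; "tool_rot": TCP orientation; "contact_force": force on the tool from outside, world axes, zero at the start; "torque": the same for the moment, N m; "width": opening from 0.0 (shut) to 1.0 (fully open).
Only numpy, scipy, OpenCV 4.12 (cv2) and the standard library are available. Lean on these libraries where they do the work, as an engineer would, in place of code of your own. Each camera call takes 0.05 s, during which the arm holds its last target. There are 200 camera calls.

TASK

Put the four whole stone blanks away in the wooden caddy, each lying flat on the floor of the dish of its own shape and size: the long bar in the long dish, the square block in the square dish, the big disc in the big round dish and the small round in the small round dish. Leave the two offcuts, the short stub of bar and the triangular half square, where they lie. Set the stones down, do not drop them.

Things in the scene. Friction and masses are not known exactly. Their poses are not given: they have to be found in the camera images.
- bar: Grey stone, the same as all six pieces; lies on the table, 30 mm tall. Origin: centre of its underside; z up. Long bar, 20 mm wide along its x and 90 mm long along its y, about 0.14 kg.
- square: Grey stone, the same as all six pieces; lies on the table, 30 mm tall. Origin: centre of its underside; z up. Square block, 44 mm along x and 44 mm along y, about 0.15 kg.
- round: Grey stone, the same as all six pieces; lies on the table, 30 mm tall. Origin: centre of its underside; z up. Big round disc, 46 mm in diameter, about 0.13 kg.
- small_round: Grey stone, the same as all six pieces; lies on the table, 30 mm tall. Origin: centre of its underside; z up. Small round piece, 26 mm in diameter, about 0.04 kg.
- stub: Grey stone, the same as all six pieces; lies on the table, 30 mm tall. Origin: centre of its underside; z up. Offcut, to be left alone: a broken-off short piece of bar, 20 mm along x and 44 mm along y.
- half: Grey stone, the same as all six pieces; lies on the table, 30 mm tall. Origin: on its underside; z up. Offcut, to be left alone: a square cut in half along the diagonal, a right-angled triangle with 44 mm legs along its x and y (slightly stepped long side); the right-angled corner lies at x = y = -15 mm from the origin and the legs run to +x and +y.
- dish_bar: White plastic dish, fixed in the wooden caddy. Origin: centre of its underside, 6 mm above the table; inner floor 3 mm and rim 12 mm above the origin, walls 3 mm. Long rectangular dish, inside 40 mm along its x and 106 mm along its y. The four dishes stand two by two, in any arrangement, 90 mm apart along their x, 115 mm along y.
- dish_square: White plastic dish, fixed in the wooden caddy. Origin: centre of its underside, 6 mm above the table; inner floor 3 mm and rim 12 mm above the origin, walls 3 mm. Square dish, inside 64 x 64 mm. The caddy is a fixed open wooden tray, 178 mm along the dishes' x by 242 mm along their y, its rim 16 mm above the table.
- dish_round: White plastic dish, fixed in the wooden caddy. Origin: centre of its underside, 6 mm above the table; inner floor 3 mm and rim 12 mm above the origin, walls 3 mm. Big round dish, inside diameter 64 mm.
- dish_small: White plastic dish, fixed in the wooden caddy. Origin: centre of its underside, 6 mm above the table; inner floor 3 mm and rim 12 mm above the origin, walls 3 mm. Small round dish, inside diameter 46 mm. Flat fixed heaps of tiny tiles, at most 7 mm high, lie among the stones; jars, bottle and boxes stand only along the back and sides.
There are look-alikes about, which are no part of the job. What is shaped like the round but pink or purple is not meant.

How it is judged:
By the outcome, as a careful person would: the job done as asked, in the order asked, and still so for the second after the job is handed in, with the robot touching nothing.
It also fails if it takes over 96 s, if anything falls off the work surface, if the arm or the gripper's body presses on something with over 40 N, if the wrist force passes 120 N, or if a joint passes its speed limit or range.

## Working session

There is one attempt and no reset: what is moved stays moved. The work goes in short steps, Python scripts to look and compute and a shell command to move; the robot and the scene stay as the last step left them, time stands still between calls to the robot, and variables do not carry over. Pictures are saved under pics/ and viewed, about 12 in all and at most 16, crops included, and the job is handed in when it is done.

```bash
ls; mkdir -p pics; python3 - <<'E'
from rig import observe,camera
import cv2,numpy as np
print(observe())
for n in("top","side"):
    c=camera(n);cv2.imwrite(f"pics/{n}0.png",c["color"]);print(n,c["fx"],c["fy"],c["cx"],c["cy"],np.round(c["T"],4).tolist())
E
```

```text
pics
{'t': 0.0, 'q': array([-1.37387816e+00,  2.64761194e-01,  1.60537707e+00, -8.83930242e-06,
        1.27367616e+00, -3.68971942e-02]), 'qvel': array([ 1.20491978e-04,  4.75366067e-04,  5.06010310e-05, -3.12424394e-04,
       -5.24093660e-04,  1.02572773e-03]), 'effort': array([-2.01853843e-03, -5.15107334e+01, -3.67309642e+01, -2.52966438e-04,
        1.30410024e-02, -5.08380911e-07]), 'ee_pos': array([ 0.15623601, -0.65587056,  0.20605499]), 'tool_rot': array([ 9.93173312e-01,  1.16642778e-01, -9.29989869e-05, -1.10699716e-03]), 'contact_force': array([-0.16495823, -0.60305329,  0.49150358]), 'torque': array([ 0.04639649, -0.00218336,  0.0363977 ]), 'width': 0.9993890892226918}
top 520.134337194154 520.134337194154 313.08014302068153 239.18846074345726 [[-0.0285, -0.9925, 0.1186, 0.3986], [-0.999, 0.0322, 0.0299, -0.0741], [-0.0335, -0.1176, -0.9925, 0.8948], [0.0, 0.0, 0.0, 1.0]]
side 437.29314103876334 437.29314103876334 324.1063764147881 243.77387334341685 [[-0.8203, -0.422, 0.386, 0.1523], [-0.5716, 0.5838, -0.5766, 0.4311], [0.018, -0.6936, -0.7201, 0.6584], [0.0, 0.0, 0.0, 1.0]]
```

View pics/top0.png

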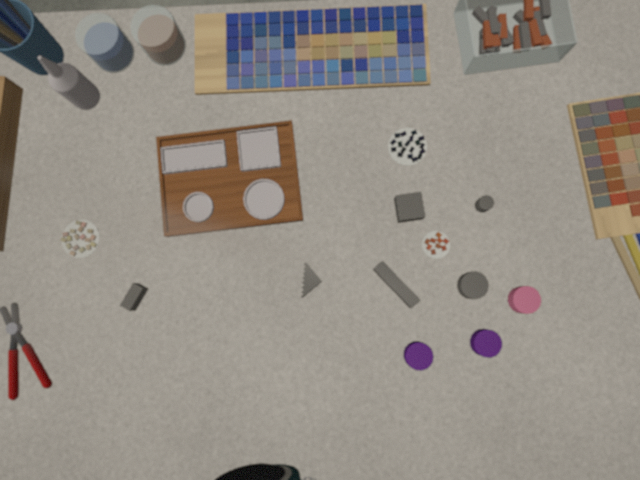

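View pics/side0.png

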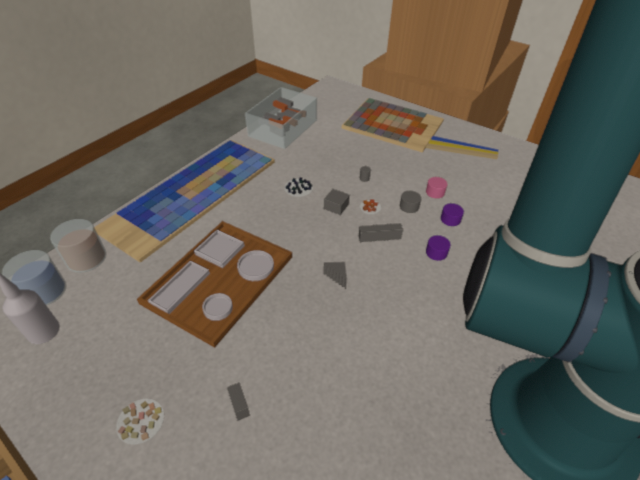

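The top view shows these stones (pixel positions): square (410,207), small round (485,204), bar (397,285), big disc (473,286), half (310,281) and stub (133,296). The caddy spans (160–300, 122–235). Its dishes are bar (194,157), square (259,149), small (198,207) and round (264,199). Next I'll enlarge these areas.

```bash
python3 - <<'E'
import cv2,numpy as np
im=cv2.imread("pics/top0.png")
a=im[185:315,370:500];b=im[115:245,150:310]
def g(im,x0,y0,w,h,k,n,gain):
    c=cv2.resize(im[y0:y0+h,x0:x0+w],None,fx=k,fy=k,interpolation=cv2.INTER_CUBIC)
    c=cv2.convertScaleAbs(c,alpha=gain)
    for x in range((x0+9)//10*10,x0+w,10):
        cv2.line(c,(int((x-x0+.5)*k),0),(int((x-x0+.5)*k),h*k),(0,255,255),1);cv2.putText(c,str(x),(int((x-x0+.5)*k),10),0,.35,(0,0,255),1)
    for y in range((y0+9)//10*10,y0+h,10):
        cv2.line(c,(0,int((y-y0+.5)*k)),(w*k,int((y-y0+.5)*k)),(0,255,255),1);cv2.putText(c,str(y),(0,int((y-y0+.5)*k)),0,.35,(0,0,255),1)
    cv2.imwrite(n,c)
g(im,370,187,134,125,5,"pics/st.png",1.5);g(im,152,115,156,125,5,"pics/ca.png",1.1)
E
```

```text
(no output)
```

View pics/st.png

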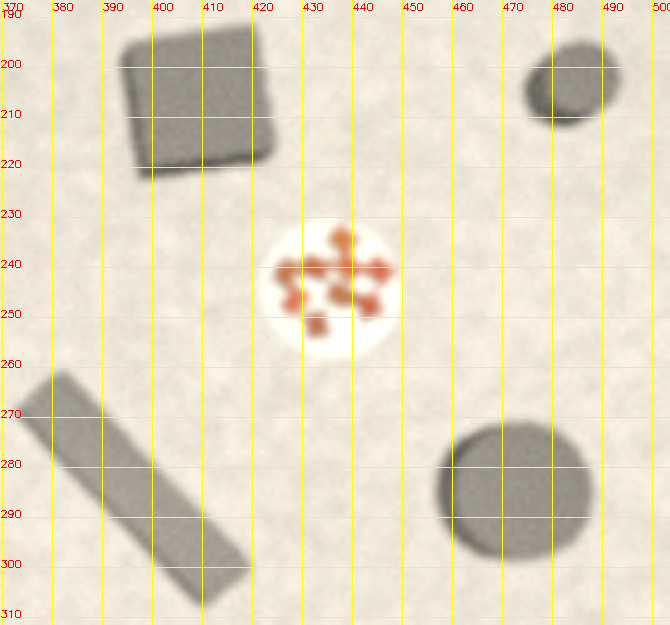

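View pics/ca.png

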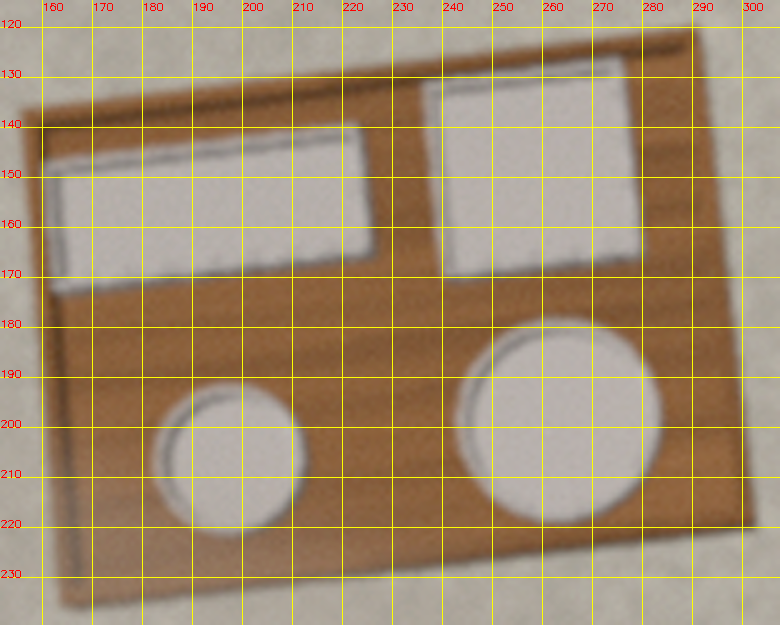

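The crops give top-face centres at square (409.5,206.3), small round (485.5,203), bar (396.2,284.3) and disc (474,285). The dish rims are centred at bar (193.2,156.5), square (257.9,148.5), round (263,198.5) and small (197.3,206.5). Now I'll convert these to world coordinates.

```bash
cat >h.py <<'E'
from rig import observe,camera
import numpy as np
from scipy.spatial.transform import Rotation as R
_C=None
def px(u,v,z,cam="top"):
    global _C
    if _C is None or _C[0]!=cam:_C=(cam,camera(cam))
    c=_C[1];T=c["T"];d=T[:3,:3]@[(u-c["cx"])/c["fx"],(v-c["cy"])/c["fy"],1]
    return T[:3,3]+d*(z-T[2,3])/d[2]
def go(x,y,z,yaw):
    "row from the present pose to TCP x,y,z, tool down, tool-x at yaw (deg)"
    s=observe();r=R.from_quat(s["tool_rot"])
    cur=r.as_matrix()[:,0];cy=np.degrees(np.arctan2(cur[1],cur[0]))
    yaw=cy+(yaw-cy+90)%180-90
    t=R.from_euler("z",yaw,degrees=True)*R.from_quat([1,0,0,0])
    print(np.round(r.inv().apply(np.array([x,y,z])-s["ee_pos"]),4),np.round((r.inv()*t).as_rotvec(),4),"yaw",round(yaw,1),"from",round(cy,1))
E
python3 - <<'E'
from h import *
ang=lambda a,b:round(float(np.degrees(np.arctan2(*(b-a)[1::-1]))),1)
P=lambda l,z:[px(u,v,z) for u,v in l]
for n,u,v,z in [("sq",409.5,206.3,.03),("small",485.5,203,.03),("bar",396.2,284.3,.03),("disc",474,285,.03),("half",310,281,.03),("stub",133,296,.03),("d_bar",193.2,156.5,.018),("d_sq",257.9,148.5,.018),("d_round",263,198.5,.018),("d_small",197.3,206.5,.018)]:
    print(n,np.round(px(u,v,z),4))
s=P([(395,196),(420,192),(424,217),(399,220)],.03);print("sq ang",ang(s[0],s[1]),ang(s[3],s[2]),ang(s[3],s[0]),ang(s[2],s[1]))
b=P([(382,261),(419.5,300),(410.5,307.5),(372.5,268)],.03);print("bar",ang(b[1],b[0]),ang(b[2],b[3]),np.linalg.norm(b[0]-b[1]),np.linalg.norm(b[1]-b[2]))
c=P([(160,147),(223.5,140),(226.5,166),(162.5,173)],.018);print("dish",ang(c[0],c[1]),ang(c[3],c[2]),np.linalg.norm(c[0]-c[1]))
d=P([(193.2,156.5),(257.9,148.5),(263,198.5),(197.3,206.5)],.018);print(ang(d[0],d[1]),ang(d[3],d[2]),ang(d[3],d[0]),ang(d[2],d[1]),[round(np.linalg.norm(d[i]-d[i-1]),4) for i in range(4)])
E
```

```text
sq [ 0.5522 -0.2113  0.03  ]
small [ 0.5534 -0.3377  0.03  ]
bar [ 0.4226 -0.183   0.03  ]
disc [ 0.4177 -0.3099  0.03  ]
half [ 0.4323 -0.0409  0.03  ]
stub [0.4161 0.256  0.03  ]
d_bar [0.6554 0.1574 0.018 ]
d_sq [0.6654 0.0439 0.018 ]
d_round [0.5766 0.0365 0.018 ]
d_small [0.5666 0.1504 0.018 ]
sq ang -82.8 -85.0 6.6 5.9
bar 41.5 41.7 0.08814649372966238 0.01930652474248409
dish -85.8 -85.8 0.11235283747316167
-85.0 -85.0 4.5 4.8 [np.float64(0.0891), np.float64(0.114), np.float64(0.0891), np.float64(0.1143)]
```

```bash
python3 -c "
from h import *
go(.4226,-.183,.08,41.6)"
```

```text
[ 0.3687 -0.3982  0.1271] [-0.0017 -0.0005 -0.4923] yaw 41.6 from 13.4
```

```bash
python3 -m handwheel '[[[0.3687,-0.3982,0.1271,-0.0017,-0.0005,-0.4923],[0.3687,-0.3982,0.1271,-0.0017,-0.0005,-0.4923],[0.3687,-0.3982,0.1271,-0.0017,-0.0005,-0.4923],[0.3687,-0.3982,0.1271,-0.0017,-0.0005,-0.4923],[0.3687,-0.3982,0.1271,-0.0017,-0.0005,-0.4923],[0.3687,-0.3982,0.1271,-0.0017,-0.0005,-0.4923],[0.3687,-0.3982,0.1271,-0.0017,-0.0005,-0.4923],[0.3687,-0.3982,0.1271,-0.0017,-0.0005,-0.4923],[0.3687,-0.3982,0.1271,-0.0017,-0.0005,-0.4923],[0.3687,-0.3982,0.1271,-0.0017,-0.0005,-0.4923]]]' 0 40; python3 -c "
from h import *
go(.4226,-.183,.011,41.6)"
```

```text
t: 1.4
ee_pos: [0.4229, -0.1802, 0.079]
tool_rot: [0.934, 0.358, -0.001, -0.0]
contact_force: [0.1, 0.2, 0.7]
width: 0.499
[-0.002  0.002  0.068] [-0.0014  0.0013  0.0061] yaw 41.6 from 42.0
```

```bash
python3 -m handwheel '[[[-0.002,0.002,0.04,0,0,0.006],[-0.002,0.002,0.068,0,0,0.006],[-0.002,0.002,0.068,0,0,0.006],[-0.002,0.002,0.068,0,0,0.006]]]' && python3 - <<'E'
from h import *
import cv2
for n,(x0,y0) in (("side",(300,150)),):
    c=camera(n)["color"][y0:y0+150,x0:x0+200]
    cv2.imwrite("pics/g1.png",cv2.resize(c,None,fx=4,fy=4,interpolation=2))
E
```

```text
t: 1.9
ee_pos: [0.4231, -0.1879, 0.0132]
tool_rot: [0.936, 0.352, 0.0, 0.001]
contact_force: [0.5, 0.2, 0.8]
width: 0.498
```

View pics/g1.png

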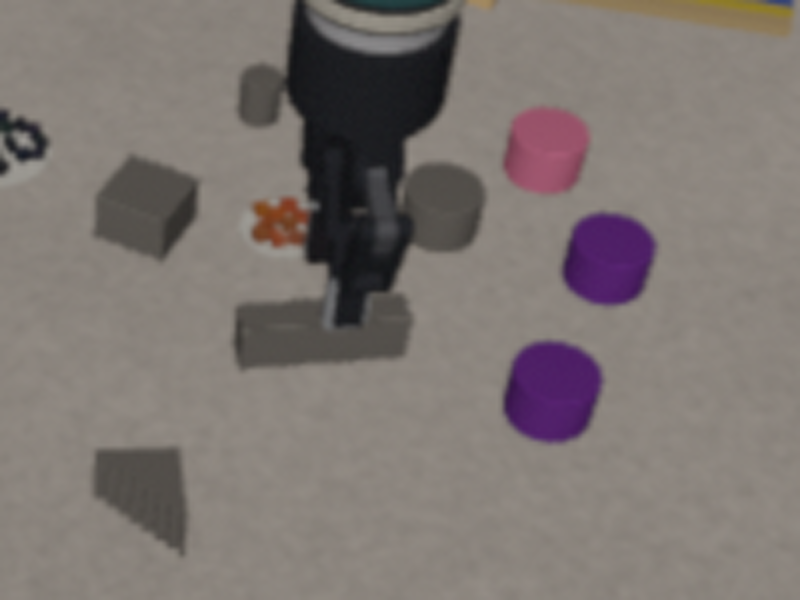

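The side crop shows the jaws astride the bar's middle. The near fingertip is at about (387,231) in the full image. I'll work out its height and the remaining position error.

```bash
python3 -c "
from h import *
for z in(.01,.015,.02,.025,.03):print(z,np.round(px(387,231.2,z,'side'),4))
print(observe()['ee_pos']);go(.4226,-.183,.011,41.6)"
```

```text
0.01 [ 0.4126 -0.1968  0.01  ]
0.015 [ 0.4106 -0.192   0.015 ]
0.02 [ 0.4086 -0.1871  0.02  ]
0.025 [ 0.4066 -0.1823  0.025 ]
0.03 [ 0.4046 -0.1774  0.03  ]
[ 0.42388511 -0.18796161  0.0138858 ]
[ 0.0023 -0.0046  0.0029] [ 0.0043 -0.0002 -0.0067] yaw 41.6 from 41.2
```

```bash
python3 -m handwheel '[[[0.0023,-0.0046,0.004,0,0,-0.006],[0.0023,-0.0046,0.004,0,0,-0.006],[0.0023,-0.0046,0.004,0,0,-0.006]]]'; python3 -m handwheel '[[[0,0,0,0,0,0],[0,0,0,0,0,0],[0,0,0,0,0,0],[0,0,0,0,0,0],[0,0,0,0,0,0],[0,0,0,0,0,0]]]' -1 40
python3 - <<'E'
from h import *
import cv2
c=camera("side")["color"][180:260,330:430]
cv2.imwrite("pics/g2.png",cv2.resize(c,None,fx=6,fy=6,interpolation=2))
E
```

```text
t: 2.38
ee_pos: [0.4214, -0.1817, 0.0084]
tool_rot: [0.935, 0.355, -0.0, 0.001]
contact_force: [-0.5, 1.0, -0.3]
width: 0.504
t: 3.12
ee_pos: [0.4213, -0.1818, 0.0083]
tool_rot: [0.935, 0.355, -0.0, 0.001]
contact_force: [-0.5, 0.4, -0.2]
width: -0.001
```

View pics/g2.png

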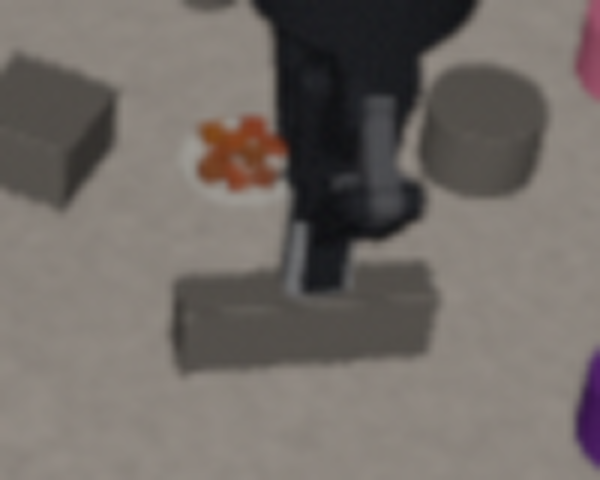

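The width reads fully shut, so the grip missed. The fingertip appears at about (384,229), near the bar's top edge. I'll compare that with where the reported TCP should project.

```bash
python3 - <<'E'
from h import *
s=observe();print(s["ee_pos"],s["width"],s["q"])
for n in("side","top"):
    c=camera(n);Ti=np.linalg.inv(c["T"])
    def pr(p):
        q=Ti@np.r_[p,1];return np.round([c["fx"]*q[0]/q[2]+c["cx"],c["fy"]*q[1]/q[2]+c["cy"]],1)
    for dz in(0,.01,.02,.03,.04):print(n,dz,pr(s["ee_pos"]+[0,0,dz]))
    a=np.radians(41.6);u=np.array([np.cos(a),np.sin(a),0]);v=np.array([-u[1],u[0],0]);b=np.array([.4226,-.183,0])
    print("bar top corners",[pr(b+[0,0,.03]+i*.045*u+j*.01*v).tolist() for i in(-1,1) for j in(-1,1)])
    import cv2
    if n=="top":cv2.imwrite("pics/g3.png",cv2.resize(c["color"][180:330,340:520],None,fx=4,fy=4,interpolation=2))
E
```

```text
[ 0.4213342  -0.18182443  0.00827334] -0.0016930173864573514 [-4.60574758e-01  7.86844667e-02  2.23097961e+00 -1.85957300e-03
  8.30881886e-01  3.85454576e-01]
side 0 [379.8 234.1]
side 0.01 [380.4 230.7]
side 0.02 [380.9 227.3]
side 0.03 [381.4 223.8]
side 0.04 [382.  220.3]
bar top corners [[400.7, 221.4], [403.0, 228.0], [358.6, 224.3], [360.3, 231.0]]
top 0 [394.  285.5]
top 0.01 [394.7 285.3]
top 0.02 [395.4 285.1]
top 0.03 [396.2 284.9]
top 0.04 [396.9 284.8]
bar top corners [[419.9, 300.1], [411.1, 308.6], [381.5, 260.4], [372.8, 268.6]]
```

View pics/g3.png

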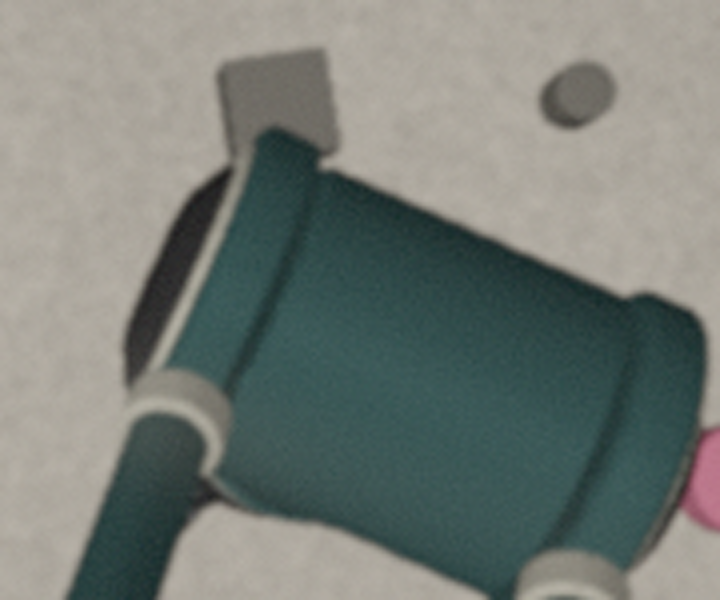

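The fingertip sits about 5 px above the projected TCP. The fingers closed above the bar, roughly 20 mm higher than reported. I'll reopen, lower in small steps while watching force, and look again.

```bash
python3 -m handwheel '[[[0,0,0,0,0,0],[0,0,0,0,0,0],[0,0,0,0,0,0],[0,0,0,0,0,0]]]' 0 40; python3 -m handwheel '[[[0,0,0.002,0,0,0],[0,0,0.004,0,0,0],[0,0,0.005,0,0,0],[0,0,0.005,0,0,0]]]'
python3 - <<'E'
from h import *
import cv2
c=camera("side")["color"][170:260,330:430]
cv2.imwrite("pics/g4.png",cv2.resize(c,None,fx=6,fy=6,interpolation=2))
E
```

```text
t: 3.78
ee_pos: [0.4213, -0.1818, 0.0083]
tool_rot: [0.935, 0.355, -0.0, 0.001]
contact_force: [-0.2, -0.5, -0.4]
width: 0.499
t: 4.28
ee_pos: [0.4212, -0.1817, 0.0031]
tool_rot: [0.935, 0.355, -0.0, 0.001]
contact_force: [0.4, -0.4, -0.6]
width: 0.501
```

View pics/g4.png

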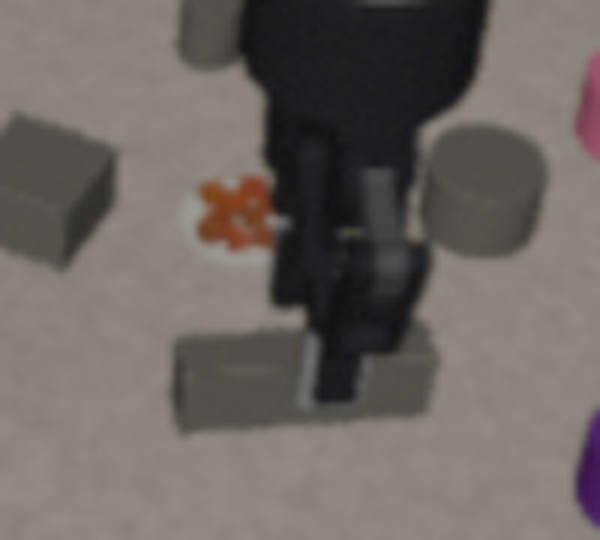

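The near finger now overlaps the bar's near face, with its tip at about (387,237) in the full image. That fits a tip still at about the bar's top height, so I'll keep lowering in small steps with a force check.

```bash
python3 -m handwheel '[[[0,0,0.004,0,0,0],[0,0,0.007,0,0,0],[0,0,0.007,0,0,0]]]'; python3 - <<'E'
from h import *
import cv2
c=camera("side");s=observe()
Ti=np.linalg.inv(c["T"]);r=R.from_quat(s["tool_rot"]).as_matrix()
def pr(p):
    q=Ti@np.r_[p,1];return np.round([c["fx"]*q[0]/q[2]+c["cx"],c["fy"]*q[1]/q[2]+c["cy"]],1)
print(s["ee_pos"],s["contact_force"],r[:,1])
for k in(-.036,-.021,.021,.036):
  for up in(0,.01,.02,.03,.04):print(k,up,pr(s["ee_pos"]+r[:,1]*k-r[:,2]*up))
cv2.imwrite("pics/g5.png",cv2.resize(c["color"][170:260,330:430],None,fx=6,fy=6,interpolation=2))
E
```

```text
t: 4.7
ee_pos: [0.4209, -0.1816, -0.0042]
tool_rot: [0.935, 0.355, -0.0, 0.001]
contact_force: [-0.4, 0.7, -0.6]
width: 0.496
[ 0.42110013 -0.18171028 -0.00399448] [ 0.24796157 -0.23335094 -0.36943911] [ 0.66394996 -0.74777643  0.00092614]
-0.036 0 [382.8 250.5]
-0.036 0.01 [383.4 247.2]
-0.036 0.02 [383.9 243.9]
-0.036 0.03 [384.5 240.4]
-0.036 0.04 [385.1 237. ]
-0.021 0 [381.3 245.3]
-0.021 0.01 [381.8 242. ]
-0.021 0.02 [382.4 238.7]
-0.021 0.03 [382.9 235.2]
-0.021 0.04 [383.5 231.8]
0.021 0 [377.3 231.4]
0.021 0.01 [377.8 228.1]
0.021 0.02 [378.3 224.7]
0.021 0.03 [378.8 221.3]
0.021 0.04 [379.3 217.8]
0.036 0 [375.9 226.6]
0.036 0.01 [376.4 223.3]
0.036 0.02 [376.9 219.9]
0.036 0.03 [377.4 216.5]
0.036 0.04 [377.9 213.1]
```

View pics/g5.png

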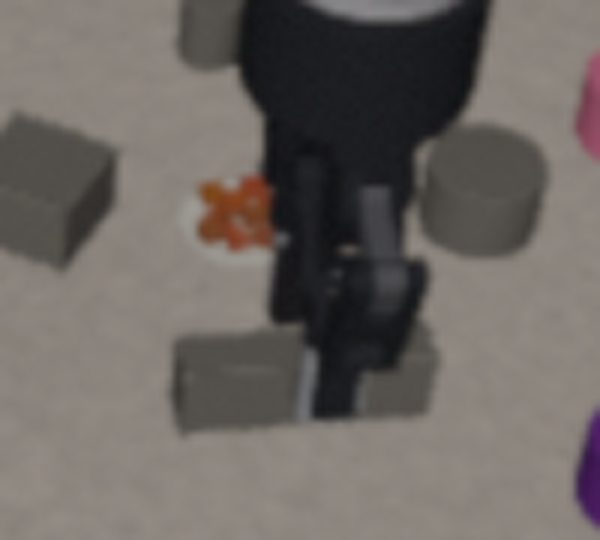

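The near fingertip is at about (386,239), low on the bar's face, with no contact force. True height is therefore reported plus roughly 18 mm, and the true tip z is about 15 mm, which is good for a grip. Closing.

```bash
python3 -m handwheel '[[[0,0,0,0,0,0],[0,0,0,0,0,0],[0,0,0,0,0,0],[0,0,0,0,0,0]]]' -1 50; python3 -m handwheel '[[[0,0,-0.03,0,0,0],[0,0,-0.08,0,0,0],[0,0,-0.08,0,0,0],[0,0,-0.08,0,0,0]]]'; python3 -c "
from h import *
go(.6554-.001,.1574-.001,.076,94.7)"
```

```text
t: 5.25
ee_pos: [0.4216, -0.182, -0.0034]
tool_rot: [0.935, 0.355, 0.0, 0.001]
contact_force: [0.0, -0.0, 3.6]
width: 0.214
t: 5.75
ee_pos: [0.4206, -0.1813, 0.0756]
tool_rot: [0.935, 0.355, -0.0, 0.0]
contact_force: [0.1, 0.6, -1.7]
width: 0.217
[ 0.399  -0.0973 -0.001 ] [-0.      0.0014 -0.9267] yaw 94.7 from 41.6
```

```bash
python3 -m handwheel '[[[0.399,-0.0973,-0.001,0,0,-0.927],[0.399,-0.0973,-0.001,0,0,-0.927],[0.399,-0.0973,-0.001,0,0,-0.927],[0.399,-0.0973,-0.001,0,0,-0.927],[0.399,-0.0973,-0.001,0,0,-0.927],[0.399,-0.0973,-0.001,0,0,-0.927],[0.399,-0.0973,-0.001,0,0,-0.927],[0.399,-0.0973,-0.001,0,0,-0.927],[0.399,-0.0973,-0.001,0,0,-0.927],[0.399,-0.0973,-0.001,0,0,-0.927]]]';  python3 -m handwheel '[[[0,0,0.03,0,0,0],[0,0,0.035,0,0,0],[0,0,0.035,0,0,0],[0,0,0.035,0,0,0]]]'; python3 - <<'E'
from h import *
import cv2
go(.6544,.1564,.006,94.7)
cv2.imwrite("pics/p1.png",cv2.resize(camera("side")["color"][200:360,120:320],None,fx=4,fy=4,interpolation=2))
E
```

```text
t: 7.0
ee_pos: [0.6536, 0.1546, 0.0755]
tool_rot: [0.678, 0.735, -0.002, 0.0]
contact_force: [0.3, -0.4, -2.0]
width: 0.214
t: 7.5
ee_pos: [0.6559, 0.1558, 0.043]
tool_rot: [0.678, 0.735, 0.0, 0.001]
contact_force: [-0.2, -0.8, -1.4]
width: 0.218
[ 0.0008 -0.0015  0.037 ] [ 0.0019  0.0015 -0.0001] yaw 94.7 from 94.7
```

View pics/p1.png

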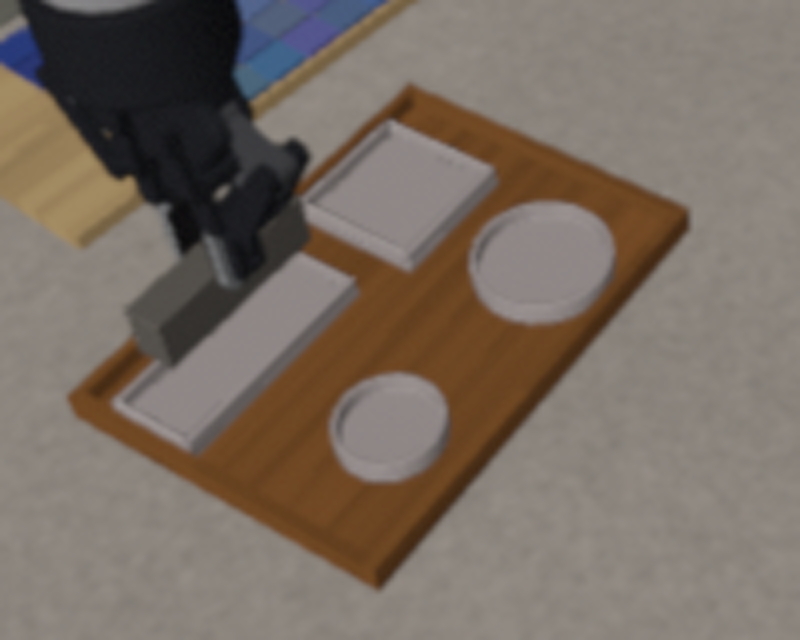

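The side crop shows the bar level above the long dish; its near-end lower corner is at crop (165,362), which is full-image (161.3,290.5). I'll check that corner against the expected position.

```bash
python3 - <<'E'
from h import *
for z in(.0365,.0465,.0565):
    print(z,px(161.3,290.5,z,"side"),px(153.2,286.2,z,"side"))
print(px(161.3,279.5+.0,.0765,"side"))
# dish corners in side view, rim z .018: left (115,402) bottom (193,449) right(357,283)
for u,v in((115,402),(193,447),(357,285),(303,254)):print(px(120+u/4,200+v/4,.018,"side"))
E
```

```text
0.0365 [0.65407316 0.19708715 0.0365    ] [0.67331311 0.19897023 0.0365    ]
0.0465 [0.64600408 0.20084991 0.0465    ] [0.66493464 0.20270271 0.0465    ]
0.0565 [0.637935   0.20461267 0.0565    ] [0.65655617 0.20643519 0.0565    ]
[0.64013558 0.19635591 0.0765    ]
[0.66953267 0.21826742 0.018     ]
[0.62255933 0.21457939 0.018     ]
[0.63137671 0.10628638 0.018     ]
[0.66656925 0.10742529 0.018     ]
```

```bash
python3 -c "
from h import *
go(.6520,.1590,.019,94.7)"
```

```text
[ 0.0034 -0.0038  0.0241] [0.0023 0.0015 0.0001] yaw 94.7 from 94.7
```

```bash
python3 -m handwheel '[[[0.0034,-0.0038,0.015,0,0,0],[0.0034,-0.0038,0.024,0,0,0],[0.0034,-0.0038,0.024,0,0,0],[0.0034,-0.0038,0.024,0,0,0]]]'; python3 - <<'E'
from h import *
import cv2
a=cv2.resize(camera("side")["color"][235:325,135:225],None,fx=6,fy=6,interpolation=2)
b=cv2.resize(camera("top")["color"][115:195,150:245],None,fx=2.6,fy=2.6,interpolation=2)
im=np.zeros((540,790,3),np.uint8);im[:,:540]=a;im[:b.shape[0],540:540+b.shape[1]]=b
cv2.imwrite("pics/p2.png",im)
E
```

```text
t: 8.1
ee_pos: [0.6509, 0.159, 0.0175]
tool_rot: [0.677, 0.736, -0.001, 0.001]
contact_force: [0.3, 0.8, -1.9]
width: 0.217
```

View pics/p2.png

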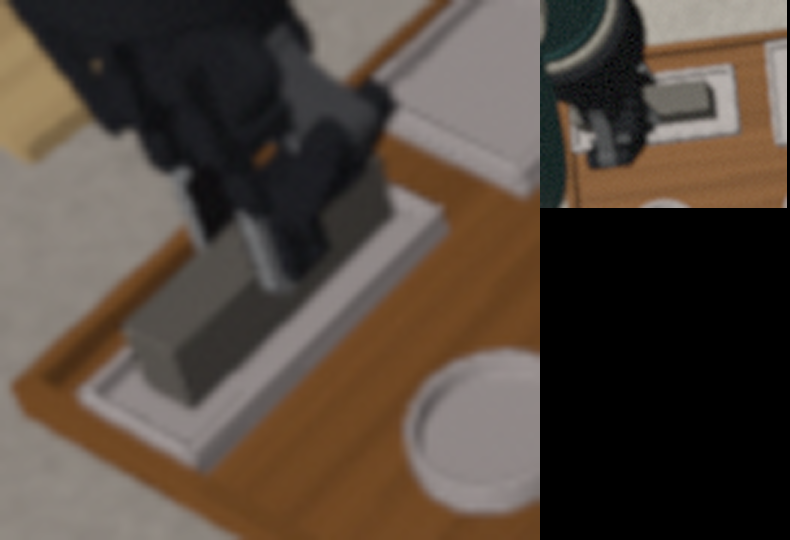

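The crop shows the bar inside the dish outline from both cameras, with several mm to spare on every side. Lowering it to contact.

```bash
python3 -m handwheel '[[[0,0,0.004,0,0,0],[0,0,0.008,0,0,0],[0,0,0.010,0,0,0],[0,0,0.010,0,0,0]]]';python3 -m handwheel '[[[0,0,0.001,0,0,0],[0,0,0.0015,0,0,0],[0,0,0.0015,0,0,0]]]'
```

```text
t: 8.7
ee_pos: [0.6507, 0.1588, 0.0073]
tool_rot: [0.677, 0.736, -0.001, 0.0]
contact_force: [-0.0, 0.5, -1.5]
width: 0.216
t: 9.07
ee_pos: [0.6511, 0.1589, 0.0063]
tool_rot: [0.677, 0.736, -0.001, 0.001]
contact_force: [-0.8, -0.1, -1.8]
width: 0.214
```

```bash
python3 -m handwheel '[[[0,0,0.001,0,0,0],[0,0,0.001,0,0,0]]]';python3 -m handwheel '[[[0,0,0.001,0,0,0],[0,0,0.001,0,0,0]]]'; python3 -m handwheel '[[[0,0,0.001,0,0,0],[0,0,0.001,0,0,0]]]'
```

```text
t: 9.32
ee_pos: [0.6513, 0.159, 0.0056]
tool_rot: [0.677, 0.736, -0.0, 0.001]
contact_force: [0.2, 0.2, 1.1]
width: 0.213
t: 9.57
ee_pos: [0.6514, 0.159, 0.0056]
tool_rot: [0.677, 0.736, -0.0, 0.001]
contact_force: [-3.0, -0.2, 6.4]
width: 0.218
t: 9.82
ee_pos: [0.6514, 0.159, 0.0055]
tool_rot: [0.677, 0.736, -0.0, 0.001]
contact_force: [-3.6, -1.4, 10.3]
width: 0.216
```

```bash
python3 -m handwheel '[[[0,0,-0.0015,0,0,0],[0,0,-0.0015,0,0,0],[0,0,-0.0015,0,0,0]]]' ;python3 -m handwheel '[[[0,0,0,0,0,0],[0,0,0,0,0,0],[0,0,0,0,0,0]]]' -0.25; python3 -m handwheel '[[[0,0,-0.03,0,0,0],[0,0,-0.08,0,0,0],[0,0,-0.09,0,0,0],[0,0,-0.09,0,0,0]]]'; python3 -c "
from h import *
go(.5522,-.2113,.09,96)"
```

```text
t: 10.2
ee_pos: [0.6514, 0.159, 0.0056]
tool_rot: [0.677, 0.736, -0.0, 0.001]
contact_force: [-2.0, -0.7, 5.0]
width: 0.216
t: 10.58
ee_pos: [0.6509, 0.1589, 0.0043]
tool_rot: [0.677, 0.736, -0.001, 0.001]
contact_force: [-0.1, 0.1, -0.3]
width: 0.373
t: 11.08
ee_pos: [0.6518, 0.1593, 0.0958]
tool_rot: [0.677, 0.736, 0.0, 0.001]
contact_force: [-0.5, 0.2, -0.0]
width: 0.376
[-0.3611 -0.1297  0.006 ] [ 0.0024  0.0015 -0.0224] yaw 96.0 from 94.7
```

```bash
python3 -m handwheel '[[[-0.361,-0.13,0.006,0,0,-0.022],[-0.361,-0.13,0.006,0,0,-0.022],[-0.361,-0.13,0.006,0,0,-0.022],[-0.361,-0.13,0.006,0,0,-0.022],[-0.361,-0.13,0.006,0,0,-0.022],[-0.361,-0.13,0.006,0,0,-0.022],[-0.361,-0.13,0.006,0,0,-0.022],[-0.361,-0.13,0.006,0,0,-0.022],[-0.361,-0.13,0.006,0,0,-0.022],[-0.361,-0.13,0.006,0,0,-0.022]]]' 0.6; python3 -m handwheel '[[[0,0,0.03,0,0,0],[0,0,0.05,0,0,0],[0,0,0.05,0,0,0]]]'; python3 - <<'E'
from h import *
import cv2
go(.5522,-.2113,-.003,96)
a=cv2.resize(camera("side")["color"][150:250,290:400],None,fx=5,fy=5,interpolation=2)
b=cv2.resize(camera("top")["color"][175:245,370:440],None,fx=3.5,fy=3.5,interpolation=2)
im=np.zeros((500,796,3),np.uint8);im[:,:550]=a;im[:245,550:795]=b
cv2.imwrite("pics/s1.png",im)
E
```

```text
t: 12.32
ee_pos: [0.5515, -0.2098, 0.0891]
tool_rot: [0.668, 0.744, -0.0, 0.0]
contact_force: [0.0, -0.1, 0.1]
width: 0.803
t: 12.7
ee_pos: [0.5493, -0.2099, 0.037]
tool_rot: [0.669, 0.743, -0.001, -0.002]
contact_force: [-0.4, 0.2, 1.0]
width: 0.799
[-0.0017  0.003   0.04  ] [-0.0042 -0.0008  0.0006] yaw 96.0 from 96.0
```

View pics/s1.png

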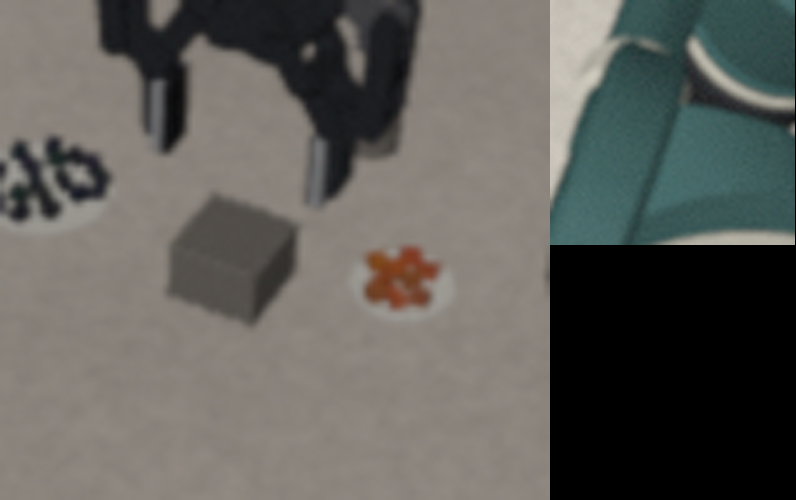

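The side crop shows the jaws astride the square, with the tips at crop (163,150) and (318,205). Their midpoint is directly above the square's top centre at (235,232). Descending and gripping.

```bash
python3 -m handwheel '[[[-0.001,0.002,0.025,0,0,0],[-0.001,0.002,0.043,0,0,0],[-0.001,0.002,0.043,0,0,0],[-0.001,0.002,0.043,0,0,0]]]'; python3 -m handwheel '[[[0,0,0,0,0,0],[0,0,0,0,0,0],[0,0,0,0,0,0],[0,0,0,0,0,0]]]' -1 50; python3 -c "
from h import *
go(.5522,-.2113,-.006,96)"; python3 -m handwheel '[[[0,0,-0.03,0,0,0],[0,0,-0.08,0,0,0],[0,0,-0.08,0,0,0],[0,0,-0.08,0,0,0]]]'; python3 -c "
from h import *
go(.663,.045,.074,94.7)"
```

```text
t: 13.3
ee_pos: [0.5536, -0.2125, -0.0031]
tool_rot: [0.669, 0.743, -0.0, 0.001]
contact_force: [0.7, -0.2, 0.0]
width: 0.806
t: 13.8
ee_pos: [0.5544, -0.2129, -0.0023]
tool_rot: [0.669, 0.743, -0.0, 0.002]
contact_force: [-0.9, -0.0, 5.5]
width: 0.496
[ 0.0018 -0.002   0.0037] [ 0.0023  0.003  -0.0005] yaw 96.0 from 96.0
t: 14.3
ee_pos: [0.5526, -0.2119, 0.0758]
tool_rot: [0.669, 0.743, -0.001, 0.0]
contact_force: [-1.3, -0.0, -1.6]
width: 0.497
[0.2441 0.1365 0.0014] [-0.0006  0.0013  0.0222] yaw 94.7 from 96.0
```

```bash
python3 -m handwheel '[[[0.243,0.1365,0.001,0,0,0.022],[0.243,0.1365,0.001,0,0,0.022],[0.243,0.1365,0.001,0,0,0.022],[0.243,0.1365,0.001,0,0,0.022],[0.243,0.1365,0.001,0,0,0.022],[0.243,0.1365,0.001,0,0,0.022],[0.243,0.1365,0.001,0,0,0.022]]]'; python3 -m handwheel '[[[0,0,0.03,0,0,0],[0,0,0.057,0,0,0],[0,0,0.057,0,0,0],[0,0,0.057,0,0,0]]]';  python3 - <<'E'
from h import *
import cv2
go(.663,.044,.0075,94.7)
a=cv2.resize(camera("side")["color"][200:300,130:240],None,fx=5,fy=5,interpolation=2)
b=cv2.resize(camera("top")["color"][110:190,215:305],None,fx=2.7,fy=2.7,interpolation=2)
im=np.zeros((500,796,3),np.uint8);im[:,:550]=a;im[:b.shape[0],550:550+b.shape[1]]=b
cv2.imwrite("pics/s2.png",im)
E
```

```text
t: 15.18
ee_pos: [0.6619, 0.0432, 0.0728]
tool_rot: [0.677, 0.736, -0.002, -0.001]
contact_force: [1.0, -0.3, -1.2]
width: 0.499
t: 15.68
ee_pos: [0.6638, 0.0425, 0.0185]
tool_rot: [0.678, 0.735, -0.0, 0.001]
contact_force: [0.2, -0.3, -0.6]
width: 0.492
[ 0.0015 -0.0007  0.011 ] [ 0.0004  0.0019 -0.0011] yaw 94.7 from 94.6
```

View pics/s2.png

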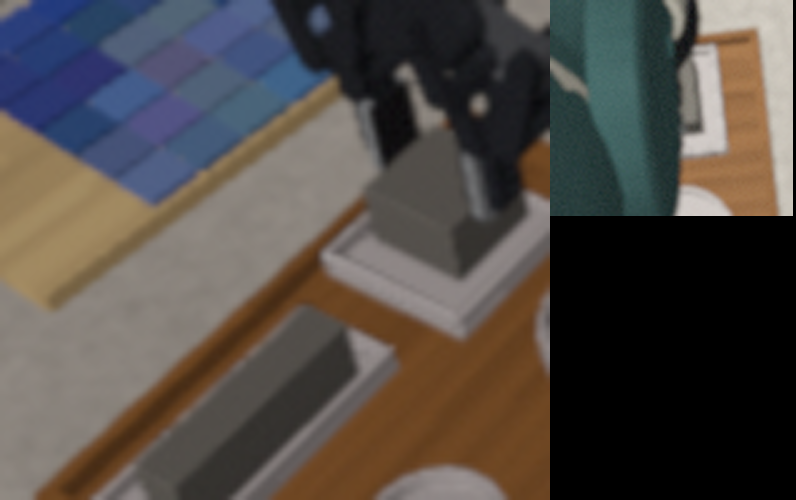

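The bar lies in its dish. The square is over its own dish with clear margins all round. Lowering.

```bash
python3 -m handwheel '[[[0.001,-0.001,0.006,0,0,0],[0.001,-0.001,0.0105,0,0,0],[0.001,-0.001,0.0105,0,0,0],[0.001,-0.001,0.0105,0,0,0]]]';python3 -m handwheel '[[[0,0,0.0015,0,0,0],[0,0,0.0015,0,0,0],[0,0,0.0015,0,0,0]]]'; python3 -m handwheel '[[[0,0,0.001,0,0,0],[0,0,0.001,0,0,0]]]'
```

```text
t: 16.27
ee_pos: [0.6625, 0.0446, 0.0073]
tool_rot: [0.677, 0.736, -0.001, 0.001]
contact_force: [0.2, -0.2, -1.3]
width: 0.496
t: 16.65
ee_pos: [0.6628, 0.0446, 0.0067]
tool_rot: [0.677, 0.736, -0.0, 0.001]
contact_force: [-3.3, 1.0, 6.3]
width: 0.502
t: 16.9
ee_pos: [0.6629, 0.0446, 0.0067]
tool_rot: [0.677, 0.736, -0.0, 0.001]
contact_force: [-5.8, 0.3, 10.6]
width: 0.495
```

```bash
python3 -m handwheel '[[[0,0,-0.0015,0,0,0],[0,0,-0.0015,0,0,0]]]' ;python3 -m handwheel '[[[0,0,0,0,0,0],[0,0,0,0,0,0],[0,0,0,0,0,0]]]' 0.25; python3 -m handwheel '[[[0,0,-0.03,0,0,0],[0,0,-0.08,0,0,0],[0,0,-0.09,0,0,0],[0,0,-0.09,0,0,0],[0,0,-0.09,0,0,0]]]'; python3 -c "
from h import *
go(.4177,-.3099,.07,94.7)"
```

```text
t: 17.15
ee_pos: [0.6629, 0.0445, 0.0067]
tool_rot: [0.677, 0.736, -0.0, 0.001]
contact_force: [-0.5, 0.5, 3.9]
width: 0.497
t: 17.52
ee_pos: [0.6625, 0.0445, 0.0061]
tool_rot: [0.677, 0.736, -0.001, 0.001]
contact_force: [0.5, -0.6, 0.2]
width: 0.625
t: 18.15
ee_pos: [0.6611, 0.0446, 0.0945]
tool_rot: [0.677, 0.736, -0.002, -0.0]
contact_force: [-0.3, -0.2, 0.2]
width: 0.626
[-0.3332 -0.2717  0.0258] [-0.003   0.0016  0.0002] yaw 94.7 from 94.7
```

```bash
python3 -m handwheel '[[[-0.333,-0.272,0.025,0,0,0],[-0.333,-0.272,0.025,0,0,0],[-0.333,-0.272,0.025,0,0,0],[-0.333,-0.272,0.025,0,0,0],[-0.333,-0.272,0.025,0,0,0],[-0.333,-0.272,0.025,0,0,0],[-0.333,-0.272,0.025,0,0,0],[-0.333,-0.272,0.025,0,0,0],[-0.333,-0.272,0.025,0,0,0],[-0.333,-0.272,0.025,0,0,0]]]' 0.7; python3 -m handwheel '[[[0,0,0.03,0,0,0],[0,0,0.034,0,0,0],[0,0,0.034,0,0,0],[0,0,0.034,0,0,0]]]'; python3 - <<'E'
from h import *
import cv2
go(.4177,-.3099,-.003,94.7)
a=cv2.resize(camera("side")["color"][150:250,370:480],None,fx=5,fy=5,interpolation=2)
cv2.imwrite("pics/r1.png",a)
E
```

```text
t: 19.4
ee_pos: [0.4192, -0.3084, 0.0713]
tool_rot: [0.677, 0.736, -0.0, 0.0]
contact_force: [-0.0, 0.0, -0.1]
width: 0.848
t: 19.9
ee_pos: [0.4199, -0.3099, 0.039]
tool_rot: [0.677, 0.736, -0.0, 0.002]
contact_force: [-0.5, 0.2, -0.9]
width: 0.85
[ 0.0003 -0.0022  0.042 ] [0.0014 0.0028 0.001 ] yaw 94.7 from 94.8
```

View pics/r1.png

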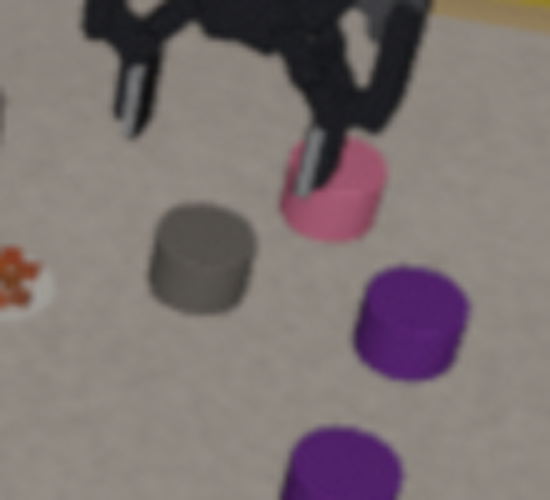

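Viewed 14 pictures so far. The jaws straddle the grey disc (crop (205,235)), with the tip midpoint at (220,163), so I'll shift about 3–4 mm along +y. The pink and purple look-alikes are clear of the fingers.

```bash
python3 -m handwheel '[[[0.004,-0.002,0.025,0,0,0],[0.004,-0.002,0.042,0,0,0],[0.004,-0.002,0.042,0,0,0],[0.004,-0.002,0.042,0,0,0]]]'; python3 -m handwheel '[[[0,0,0,0,0,0],[0,0,0,0,0,0],[0,0,0,0,0,0],[0,0,0,0,0,0]]]' -1 50; python3 -c "
from h import *
go(.4177,-.3099,-.003,94.7)"; python3 -m handwheel '[[[0,0,-0.03,0,0,0],[0,0,-0.08,0,0,0],[0,0,-0.08,0,0,0],[0,0,-0.08,0,0,0]]]'; python3 -c "
from h import *
go(.5745,.0385,.07,94.7)"
```

```text
t: 20.45
ee_pos: [0.417, -0.3064, -0.0035]
tool_rot: [0.677, 0.736, -0.0, 0.001]
contact_force: [0.3, -0.5, 0.3]
width: 0.85
t: 20.95
ee_pos: [0.4175, -0.3067, -0.0026]
tool_rot: [0.677, 0.736, -0.0, 0.002]
contact_force: [-1.7, 0.3, 5.3]
width: 0.509
[-0.0032 -0.      0.0004] [0.0016 0.0032 0.0003] yaw 94.7 from 94.7
t: 21.45
ee_pos: [0.4163, -0.3056, 0.0759]
tool_rot: [0.677, 0.736, -0.001, 0.001]
contact_force: [-0.4, -0.3, -0.3]
width: 0.51
[0.33   0.1859 0.0053] [0.0002 0.0017 0.0002] yaw 94.7 from 94.7
```

```bash
python3 -m handwheel '[[[0.331,0.186,0.005,0,0,0],[0.331,0.186,0.005,0,0,0],[0.331,0.186,0.005,0,0,0],[0.331,0.186,0.005,0,0,0],[0.331,0.186,0.005,0,0,0],[0.331,0.186,0.005,0,0,0],[0.331,0.186,0.005,0,0,0],[0.331,0.186,0.005,0,0,0],[0.331,0.186,0.005,0,0,0]]]'; python3 -m handwheel '[[[0,0,0.03,0,0,0],[0,0,0.052,0,0,0],[0,0,0.052,0,0,0],[0,0,0.052,0,0,0]]]';  python3 - <<'E'
from h import *
import cv2
go(.5745,.0395,.0075,94.7)
a=cv2.resize(camera("side")["color"][200:300,180:290],None,fx=5,fy=5,interpolation=2)
b=cv2.resize(camera("top")["color"][160:240,215:305],None,fx=2.7,fy=2.7,interpolation=2)
im=np.zeros((500,796,3),np.uint8);im[:,:550]=a;im[:b.shape[0],550:550+b.shape[1]]=b
cv2.imwrite("pics/r2.png",im)
E
```

```text
t: 22.58
ee_pos: [0.5733, 0.038, 0.0693]
tool_rot: [0.678, 0.735, -0.002, -0.0]
contact_force: [0.4, -0.4, -1.1]
width: 0.506
t: 23.08
ee_pos: [0.5751, 0.0383, 0.0192]
tool_rot: [0.678, 0.735, -0.0, 0.001]
contact_force: [1.1, 0.2, -1.5]
width: 0.508
[ 0.0013 -0.0005  0.0117] [ 0.001   0.0019 -0.0012] yaw 94.7 from 94.6
```

View pics/r2.png

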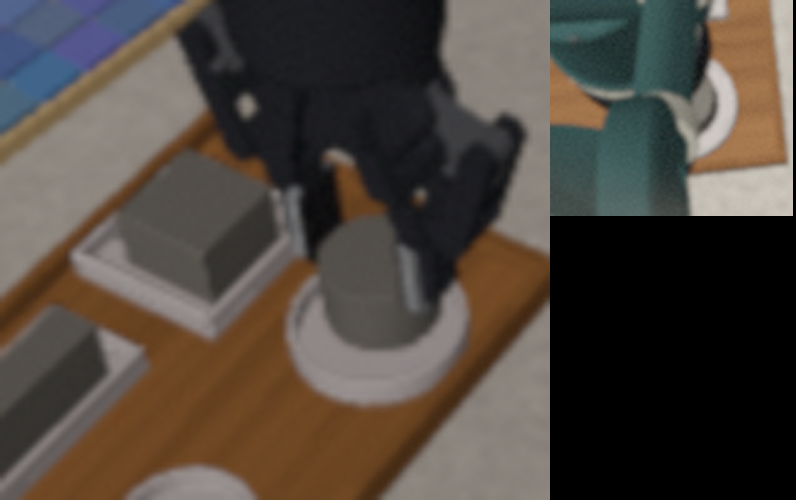

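The square rests in its dish and the disc is centred over the round dish. Lowering.

```bash
python3 -m handwheel '[[[0.001,0,0.006,0,0,0],[0.001,0,0.011,0,0,0],[0.001,0,0.011,0,0,0],[0.001,0,0.011,0,0,0]]]';python3 -m handwheel '[[[0,0,0.0015,0,0,0],[0,0,0.0015,0,0,0],[0,0,0.0015,0,0,0]]]'; python3 -m handwheel '[[[0,0,0.001,0,0,0],[0,0,0.001,0,0,0]]]'
```

```text
t: 23.68
ee_pos: [0.5746, 0.0403, 0.0073]
tool_rot: [0.677, 0.736, -0.001, 0.001]
contact_force: [-0.7, 0.3, -0.7]
width: 0.509
t: 24.05
ee_pos: [0.575, 0.0403, 0.0064]
tool_rot: [0.677, 0.736, -0.0, 0.001]
contact_force: [-1.2, 1.6, 2.7]
width: 0.507
t: 24.3
ee_pos: [0.575, 0.0403, 0.0064]
tool_rot: [0.677, 0.736, -0.0, 0.001]
contact_force: [-3.7, 0.9, 9.3]
width: 0.507
```

```bash
python3 -m handwheel '[[[0,0,-0.0015,0,0,0],[0,0,-0.0015,0,0,0]]]' ;python3 -m handwheel '[[[0,0,0,0,0,0],[0,0,0,0,0,0],[0,0,0,0,0,0]]]' 0.25; python3 -m handwheel '[[[0,0,-0.03,0,0,0],[0,0,-0.08,0,0,0],[0,0,-0.09,0,0,0],[0,0,-0.09,0,0,0],[0,0,-0.09,0,0,0]]]'; python3 -c "
from h import *
go(.5534,-.3347,.05,94.7)"
```

```text
t: 24.55
ee_pos: [0.5748, 0.0402, 0.0064]
tool_rot: [0.677, 0.736, -0.0, 0.001]
contact_force: [-0.8, 0.2, 1.9]
width: 0.507
t: 24.92
ee_pos: [0.5746, 0.0402, 0.0063]
tool_rot: [0.677, 0.736, -0.001, 0.001]
contact_force: [-0.6, -0.1, 0.2]
width: 0.629
t: 25.55
ee_pos: [0.5731, 0.0403, 0.0946]
tool_rot: [0.677, 0.736, -0.002, -0.0]
contact_force: [-0.3, 0.2, 0.2]
width: 0.626
[-0.3721 -0.0504  0.0454] [-0.0029  0.0016  0.0003] yaw 94.7 from 94.7
```

```bash
python3 -m handwheel '[[[-0.372,-0.05,0.02,0,0,0],[-0.372,-0.05,0.02,0,0,0],[-0.372,-0.05,0.02,0,0,0],[-0.372,-0.05,0.02,0,0,0],[-0.372,-0.05,0.02,0,0,0],[-0.372,-0.05,0.02,0,0,0],[-0.372,-0.05,0.045,0,0,0],[-0.372,-0.05,0.045,0,0,0],[-0.372,-0.05,0.045,0,0,0],[-0.372,-0.05,0.045,0,0,0]]]' 0.25; python3 -m handwheel '[[[0,0,0,0,0,0],[0,0,0,0,0,0]]]';  python3 - <<'E'
from h import *
import cv2
go(.5534,-.3347,-.003,94.7)
c=camera("side");g=c["color"]
# dark finger tips: print crude ascii of region around small round
p=cv2.cvtColor(g[130:190,335:400],cv2.COLOR_BGR2GRAY)
for r in p[::2]:print("".join("#" if v<45 else "+" if v<90 else "." for v in r))
E
```

```text
t: 26.8
ee_pos: [0.5561, -0.3338, 0.0528]
tool_rot: [0.677, 0.736, -0.0, 0.001]
contact_force: [-0.3, -0.1, 0.8]
width: 0.627
t: 27.05
ee_pos: [0.5559, -0.3342, 0.0528]
tool_rot: [0.677, 0.736, -0.0, 0.001]
contact_force: [-0.3, -0.4, 0.5]
width: 0.628
[-0.0001 -0.0026  0.0558] [0.001  0.0024 0.0011] yaw 94.7 from 94.8
.............+#########+.....++++.+++++###########+++++#######+++
...............+#######+..............++###########+++########+++
................+#++####................+##########++########++++
................++..####.................+##################+++++
................++.+###+..................+################++++++
................++.+###+..................+#############+........
...............++..+###+..................++###########+.........
...............++..+###.....................+####+...............
...................+##+.....................+####+...............
...................++.......................+####................
............................................+###+................
...........................................++##+.....
[... 500 characters left out ...]
.+++++++++..............................
..........................+++++++++..............................
.........................++++++++++..............................
.........................++++++++++..............................
.........................++++++++++..............................
.........................++++++++++..............................
...........................+++++++...............................
.................................................................
.................................................................
.................................................................
.................................................................
```

```bash
python3 -m handwheel '[[[0,-0.0015,0.03,0,0,0],[0,-0.0015,0.055,0,0,0],[0,-0.0015,0.056,0,0,0],[0,-0.0015,0.056,0,0,0]]]'; python3 -m handwheel '[[[0,0,0,0,0,0],[0,0,0,0,0,0],[0,0,0,0,0,0],[0,0,0,0,0,0]]]' -1 40; python3 -m handwheel '[[[0,0,-0.03,0,0,0],[0,0,-0.08,0,0,0],[0,0,-0.08,0,0,0],[0,0,-0.08,0,0,0]]]'; python3 -c "
from h import *
go(.5645,.1540,.07,94.7)"
```

```text
t: 27.6
ee_pos: [0.5544, -0.335, -0.0032]
tool_rot: [0.677, 0.736, -0.0, 0.001]
contact_force: [0.8, 0.2, 0.3]
width: 0.624
t: 28.1
ee_pos: [0.5552, -0.3355, -0.0022]
tool_rot: [0.677, 0.736, -0.0, 0.002]
contact_force: [-0.6, 0.7, 6.1]
width: 0.279
t: 28.6
ee_pos: [0.5537, -0.3345, 0.076]
tool_rot: [0.677, 0.736, -0.001, 0.001]
contact_force: [0.7, 1.0, -0.6]
width: 0.28
[0.4859 0.0509 0.0052] [0.0002 0.0017 0.0002] yaw 94.7 from 94.7
```

```bash
python3 -m handwheel '[[[0.4855,0.051,0.003,0,0,0],[0.4855,0.051,0.003,0,0,0],[0.4855,0.051,0.003,0,0,0],[0.4855,0.051,0.003,0,0,0],[0.4855,0.051,0.003,0,0,0],[0.4855,0.051,0.003,0,0,0],[0.4855,0.051,0.003,0,0,0],[0.4855,0.051,0.003,0,0,0],[0.4855,0.051,0.003,0,0,0],[0.4855,0.051,0.003,0,0,0]]]'; python3 -m handwheel '[[[0,0,0.03,0,0,0],[0,0,0.054,0,0,0],[0,0,0.054,0,0,0],[0,0,0.054,0,0,0]]]';  python3 - <<'E'
from h import *
import cv2
go(.5645,.1530,.0075,94.7)
g=camera("side")["color"];cv2.imwrite("pics/m_side.png",g)
p=cv2.cvtColor(g[250:330,190:250],cv2.COLOR_BGR2GRAY)
for r in p[::2]:print("".join("#" if v<45 else "+" if v<80 else "-" if v<115 else "." for v in r))
E
```

```text
t: 29.85
ee_pos: [0.5633, 0.153, 0.0704]
tool_rot: [0.677, 0.736, -0.002, -0.0]
contact_force: [-1.0, -1.0, 0.1]
width: 0.276
t: 30.35
ee_pos: [0.5652, 0.1523, 0.0186]
tool_rot: [0.678, 0.735, -0.001, 0.001]
contact_force: [-0.3, 0.7, 0.3]
width: 0.276
[ 0.0008 -0.0006  0.0111] [ 0.0003  0.0018 -0.0013] yaw 94.7 from 94.6
####################################+++++++-..-----+++++++++
####################################+++++-..-----+++++++---+
####################################+++-..-----++++---------
####################################+-..-----+++++--.-------
#####################################+-----+++++--.---------
##################################+###+--+++++---.--..------
################################++++##++++++-+--.--...------
#################################++++++++++++++-.-.....-+---
+################################+++++++++++++--.......-+---
##################################+++++++++++++++--....--+--
##################################++++++++++++#####+-...----
###################################++++++++++++++####-....--
###################################+++++++++
[... 963 characters left out ...]
+--.......-++++++++++-+++++++
---+++++++---.-..........------.........--++++++++-+++++++-.
-+++++++-----..........................--+++++++--++++++-...
++++++--------........................---+++++---++++++-....
++++------+++--.....................----+++++-+++++++-......
+-------++++++--....................--+++++--++++++-........
-------+++++------...............---+++++--+++++++-.........
------+++++----------------------+++++++-+++++++-...........
-----++++----------+++++++++++++++++++--++++++-.............
---++++-----------++++++++++++++++++-++++++++-..............
+++++-----------++++++++++++++++++-++++++++-................
++++++--------+++++++++++++++++++-+++++++-..................
```

The printed pixels put the small round at column 27, the same as the dish centre. Lowering.

```bash
python3 -m handwheel '[[[0,0,0.006,0,0,0],[0,0,0.0105,0,0,0],[0,0,0.0105,0,0,0],[0,0,0.0105,0,0,0]]]';python3 -m handwheel '[[[0,0,0.0015,0,0,0],[0,0,0.0015,0,0,0],[0,0,0.0015,0,0,0]]]'; python3 -m handwheel '[[[0,0,0.001,0,0,0],[0,0,0.001,0,0,0]]]'
```

```text
t: 30.9
ee_pos: [0.5648, 0.1534, 0.0077]
tool_rot: [0.677, 0.736, -0.001, 0.001]
contact_force: [0.3, -0.7, -0.6]
width: 0.279
t: 31.28
ee_pos: [0.5652, 0.1535, 0.0068]
tool_rot: [0.677, 0.736, -0.0, 0.001]
contact_force: [-1.7, -0.7, 4.8]
width: 0.273
t: 31.52
ee_pos: [0.5653, 0.1535, 0.0068]
tool_rot: [0.677, 0.736, -0.0, 0.001]
contact_force: [-4.3, 0.1, 10.5]
width: 0.278
```

```bash
python3 -m handwheel '[[[0,0,-0.0015,0,0,0],[0,0,-0.0015,0,0,0]]]' ;python3 -m handwheel '[[[0,0,0,0,0,0],[0,0,0,0,0,0],[0,0,0,0,0,0]]]' -0.15; python3 -m handwheel '[[[0,0,-0.03,0,0,0],[0,0,-0.08,0,0,0],[0,0,-0.12,0,0,0],[-0.06,0,-0.12,0,0,0],[-0.5,0,-0.12,0,0,0],[-0.5,0,-0.12,0,0,0],[-0.5,0,-0.12,0,0,0],[-0.5,0,-0.12,0,0,0],[-0.5,0,-0.12,0,0,0],[-0.5,0,-0.12,0,0,0]]]'; python3 -m handwheel '[[[-0.12,0,0,0,0,0],[-0.12,0,0,0,0,0],[-0.12,0,0,0,0,0],[-0.12,0,0,0,0,0]]]';python3 - <<'E'
from h import *
import cv2
a=cv2.resize(camera("side")["color"][200:360,130:310],None,fx=2.8,fy=2.8,interpolation=2)
t=camera("top")["color"];cv2.imwrite("pics/topf.png",t)
b=cv2.resize(t[110:245,150:310],None,fx=1.8,fy=1.8,interpolation=2)
d=cv2.resize(t[100:350,90:370],None,fx=1.0,fy=.9,interpolation=2)
im=np.zeros((500,800,3),np.uint8);im[:a.shape[0],:504]=a;im[:b.shape[0],508:508+b.shape[1]]=b;im[250:475,508:788]=d
cv2.imwrite("pics/f.png",im)
E
```

```text
t: 31.78
ee_pos: [0.565, 0.1534, 0.0068]
tool_rot: [0.677, 0.736, -0.0, 0.001]
contact_force: [-0.7, 0.5, 3.2]
width: 0.279
t: 32.15
ee_pos: [0.5646, 0.1532, 0.0064]
tool_rot: [0.677, 0.736, -0.001, 0.001]
contact_force: [0.1, 0.4, -0.0]
width: 0.429
t: 33.4
ee_pos: [0.6005, -0.282, 0.1274]
tool_rot: [0.677, 0.736, -0.0, 0.001]
contact_force: [0.3, 0.9, 1.1]
width: 0.425
t: 33.9
ee_pos: [0.6099, -0.3994, 0.1269]
tool_rot: [0.678, 0.735, -0.0, -0.0]
contact_force: [1.0, 0.5, 0.7]
width: 0.423
```

View pics/f.png

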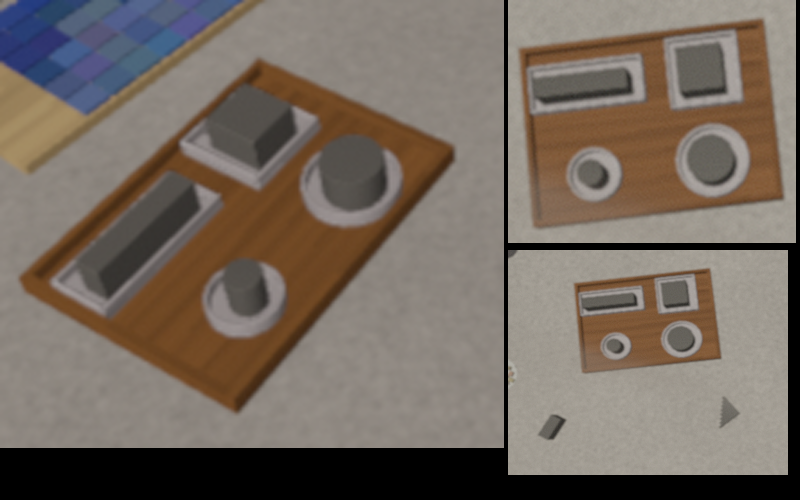

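The final picture shows all four stones upright and flat inside their own dishes, and the stub and half where they were. Handing in.

```bash
python3 -c "
from rig import finish_job
print(finish_job())"
```

```text
the job is handed in; nothing more can be done
None
```

The bar, square, big disc and small round each lie flat in their own dish, and the job was handed in at about 34 s. I lowered each stone until it touched the dish floor, pressed with about 10 N, eased off, and then opened the jaws.

- **Final check:** the last pictures, from the side and top cameras, show all four stones level inside their dishes. The stub and the half still lie where they were, and the arm is clear of everything.
- **Missed grip:** the first grip on the bar closed just above it without moving it. In the side view the fingertips appeared about 17 mm higher than the reported position. I lowered further while watching the force and gripped the bar on the second try.
- **Disagreements:** I didn't find the cause of that height offset. It didn't affect the placing, because each stone's floor contact came within about 1 mm of the height expected from its grasp. The two cameras also disagreed by 4–7 mm on where the bar's dish was, so I aimed between them; the bar still went in.

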